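Snug down the cooling tray's sieve clamp

TASK

Two of the four brass wing nuts around the rim of the roaster's cooling tray are still loose: their wings lie along the rim instead of along the spoke. Going clockwise from the red mark (seen from above), tighten the first nut and then the second, each by one quarter turn clockwise so that its wings line up with its spoke. Leave the two nuts that are already tight as they are.

Things in the scene. Friction and masses are not known exactly. Their poses are not given: they have to be found in the camera images.
- tray: Round steel tray, fixed to the bench, 250 mm across, 52 mm high, sieve floor inside. On it a dark cross of four spokes (16 mm wide, top 58 mm up, hub 68 mm). Near each spoke's end, 95 mm from the centre, stands a wing nut. Origin: centre of the underside; z up, x to the red mark. Nuts clockwise from x: -45 deg (first), -135 (second), 135 and 45 (both already tight).
- red_mark (a point): Red painted plate, 22 x 30 mm, on the tray's rim, midway between the first loose nut and a tight one; the point is the middle of its top face, 56 mm above the bench and 118 mm from the tray's centre.
- nut_first (a joint): Brass wing nut, first clockwise from the red mark. Turns in place about its upright axis (no rise), stays where left (friction 0.08 N m), no click or stop near the goal. Value in rad, growing clockwise seen from above: 0 = wings along the rim (loose), 1.571 = wings along the spoke (tight); range -0.6 to 3.6. Starts loose, near 0.
- nut_first_grip (a point): Grip point on the axis of the first nut, 88 mm above the bench, 16 mm below the top of the wings. The wings are one flat upright bar 46 mm long, 12 mm thick, 34 mm tall (70 to 104 mm above the bench); under it a round foot 26 mm across on the spoke. The point turns with the nut: x along the wings, y across their thickness, z up. Pinch the bar across its thickness.
- nut_second (a joint): Brass wing nut, second clockwise from the red mark. Turns in place about its upright axis (no rise), stays where left (friction 0.08 N m), no click or stop near the goal. Value in rad, growing clockwise seen from above: 0 = wings along the rim (loose), 1.571 = wings along the spoke (tight); range -0.6 to 3.6. Starts loose, near 0.
- nut_second_grip (a point): Grip point on the axis of the second nut, 88 mm above the bench, 16 mm below the top of the wings. The wings are one flat upright bar 46 mm long, 12 mm thick, 34 mm tall (70 to 104 mm above the bench); under it a round foot 26 mm across on the spoke. The point turns with the nut: x along the wings, y across their thickness, z up. Pinch the bar across its thickness.
- nut_tight_a (a joint): Brass wing nut, third clockwise from the red mark. Turns in place about its upright axis (no rise), stays where left (friction 0.08 N m), no click or stop near the goal. Already tight: leave it. Value in rad, growing clockwise seen from above: 0 = wings along the rim (loose), 1.571 = wings along the spoke (tight); range -0.6 to 3.6. Starts near 1.571.
- nut_tight_b (a joint): Brass wing nut, fourth and last clockwise from the red mark. Turns in place about its upright axis (no rise), stays where left (friction 0.08 N m), no click or stop near the goal. Already tight: leave it. Value in rad, growing clockwise seen from above: 0 = wings along the rim (loose), 1.571 = wings along the spoke (tight); range -0.6 to 3.6. Starts near 1.571.

How it is judged:
By the outcome, as a careful person would: the job done as asked, in the order asked, and still so for the second after the job is handed in, with the robot touching nothing.
It also fails if it takes over 45 s, if anything falls off the work surface, if the arm or the gripper's body presses on something with over 40 N, if the wrist force passes 120 N, or if a joint passes its speed limit or range.

ROBOT

A 7-joint arm with a two-finger parallel gripper is mounted at the origin on the work surface. World frame = base frame: x ahead of the robot, y to its left, z up, the work surface at z = 0. Lengths are in mm, angles in degrees, forces in N, time in s.
With the tool pointing down it reaches from about 400 to 875 mm from the base axis. Payload 6.5 kg.
Tool frame: the origin (TCP) lies between the finger pads; the fingertips stand ahead of it and the grasp point (between the pads) lies 3 mm ahead of it (manip.finger_overhang is the z of the fingertips in the tool frame, in mm); z points along the fingers, x is the direction in which the jaws open and shut, and the axes are right-handed (so a half turn about z gives the same grasp; the last joint's range is limited). The gripper opens to 88 mm and grips with 3 to 60 N. Pads are 18 mm wide; open, the fingers measure 123 mm over their backs; the gripper's body (75 mm by 187 mm) begins 45 mm behind the grasp point.
Start: joints at [-67.792, 30.733, -0.252, 88.115, 0.149, 61.152, -4.079], TCP at [284.943, 584.207, 260.716] pointing down, gripper open.
Joint ranges: [-154.64, 154.64], [-21.42, 123.67], [-72.66, 72.17], [13.99, 137.28], [-74.86, 254.86], [10.95, 109.41], [-158.01, 158.01]. Speed limits (degrees/s): [136.94, 136.94, 180, 180, 180, 180, 180].

INTERFACE

Orientations are given as [roll, pitch, yaw] about the fixed x, y, z axes, in that order (R = Rz(yaw) Ry(pitch) Rx(roll)).
In Python, from bench import manip, eyes gives the robot as it stands. The module is installed in compiled form; this text tells all that it offers. Calls block until the motion is done:
- manip.move_pose(position, orientation): joint-space move of the TCP to a pose.
- manip.servo_line(position, ori=None, v=150): straight line of the TCP; ori=None keeps the orientation; v is the mean speed in mm/s.
- manip.move_joints(angles): joint-space move.
- manip.gripper_open() and manip.close(grip_force=None): open the fingers fully, or close them until they stop; grip_force is the grip in N (None keeps the last).
- manip.wait(seconds).
- manip.solve_ik(position, orientation): joint angles nearest the present ones, or None.
- eyes.get_image(name): name is "scene" or "side" or "wrist"; returns (picture, depth): 420x560x3 uint8, red, green, blue; 420x560 float32, mm along the optical axis (not along the pixel's ray), 0 where there is no reading.
- eyes.camera_info(name): a dict with "fx", "fy", "cx", "cy" (pixels), "extrinsics" (4x4, takes a point from camera to world coordinates). Camera axes: x right, y down, z forward; pixel columns grow to the right and rows downward; lengths in mm; the calibration is good to about 2 mm. The wrist camera is an equidistant fisheye: a pixel r from the principal point sees the ray r / f radians off the axis. A picture is of the moment at which its call begins: read the wrist's pose just before it. camera_info takes no time and is no camera call; for the wrist camera it gives the pose at the moment of the call.
A pose or a line that the arm cannot do raises manip.IKError and nothing moves.
- manip.hand_in(): hands the job in, once; it reports no verdict.
Readings, each from a call of its own:
- manip.read_clock(): time.
- manip.read_joints(): joint angles.
- manip.read_joint_vel(): joint speeds.
- manip.read_tau(): joint torques, N m.
- manip.read_tool_pos(): TCP position.
- manip.read_tool_rot(): TCP orientation.
- manip.read_ft_force(): force on the tool from outside, world axes, zero at the start.
- manip.read_torque(): the same for the moment, N m.
- manip.read_gripper_width(): finger opening in mm.
Only numpy, scipy, OpenCV 4.12 (cv2) and the standard library are available. Lean on these libraries where they do the work, as an engineer would, in place of code of your own. Each camera call takes 0.05 s, during which the arm holds its last target. There are 200 camera calls.

## Working session

There is one attempt and no reset: what is moved stays moved. The work goes in short steps, each a Python script; the robot and the scene stay as the last script left them, time stands still between calls to the robot, and variables do not carry over. Pictures are saved under pics/ and viewed, about 8 in all and at most 12, crops included, and the job is handed in when it is done.

```bash
mkdir -p pics; python3 - <<'E'
from bench import manip, eyes
import cv2, numpy as np
for n in ("scene","side"):
    p,d=eyes.get_image(n); cv2.imwrite(f"pics/{n}0.png",p[:,:,::-1]); np.savez(f"{n}0.npz",p=p,d=d)
    i=eyes.camera_info(n); print(n,i['fx'],i['cx'],i['cy'],np.round(i['extrinsics'],3).tolist())
print(manip.read_clock(),manip.read_tool_rot(),manip.finger_overhang)
E
```

```text
scene 501.7665682254835 285.9750670573139 215.87755366953544 [[0.394, 0.809, -0.435, 884.543], [0.919, -0.352, 0.177, -100.831], [-0.01, -0.47, -0.883, 669.869], [0.0, 0.0, 0.0, 1.0]]
side 423.5006055476159 279.4258332273739 211.795140399919 [[0.994, -0.071, 0.087, 525.525], [-0.112, -0.662, 0.741, -441.064], [0.004, -0.746, -0.666, 531.248], [0.0, 0.0, 0.0, 1.0]]
0.1 [1.79992016e+02 8.80472490e-02 6.40041901e+01] 22.0
```

View pics/scene0.png

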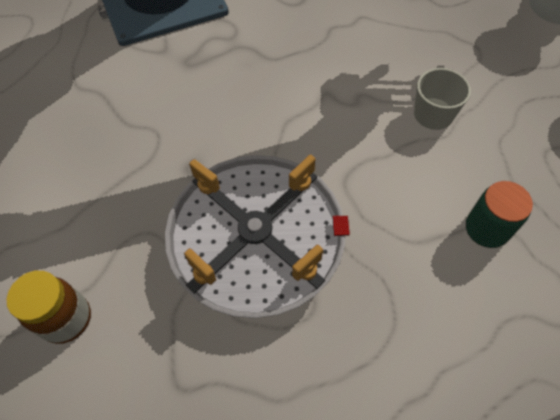

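View pics/side0.png

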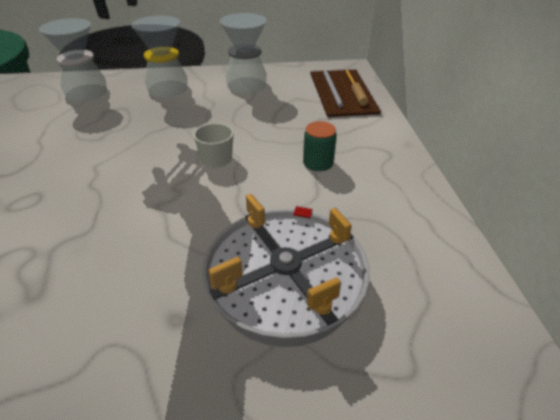

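The scene view shows the red plate at (341,226). Going clockwise, the first nut is at (308,263) and the second at (199,265), both with wings across their spokes. The nuts at (204,176) and (302,173) are tight. The side view agrees: red at (303,212), first at (340,226), second at (323,296).

```bash
cat > h.py <<'E'
import numpy as np, cv2
from bench import manip, eyes
def shot(n):
    i=eyes.camera_info(n); p,d=eyes.get_image(n); return p,d,i
def rays(i,uv):
    uv=np.asarray(uv,float); E=i['extrinsics']
    r=np.c_[(uv[:,0]-i['cx'])/i['fx'],(uv[:,1]-i['cy'])/i['fy'],np.ones(len(uv))]
    return r@E[:3,:3].T, E[:3,3]
def plane(i,uv,z):
    r,o=rays(i,uv); return o+r*((z-o[2])/r[:,2])[:,None]
def cloud(i,d,m):
    v,u=np.nonzero(m&(d>0)); r,o=rays(i,np.c_[u,v]); return o+r*d[v,u][:,None]
def masks(p):
    h=cv2.cvtColor(p,cv2.COLOR_RGB2HSV); H,S,V=h[...,0],h[...,1],h[...,2]
    return (H>10)&(H<24)&(S>130)&(V>60), ((H<6)|(H>174))&(S>180)&(V>90)
def nuts(p,d,i,c0):
    """per nut: centre of top-region points and wing direction from depth cloud (PCA), near c0"""
    g,r=masks(p); out=[]
    n,L,st,ct=cv2.connectedComponentsWithStats(g.astype(np.uint8))
    for k in range(1,n):
        if st[k,4]<60: continue
        P=cloud(i,d,L==k); 
        if np.hypot(*(np.median(P[:,:2],0)-c0))>160: continue
        zt=np.percentile(P[:,2],97); T=P[(P[:,2]>98)&(P[:,2]<110)]
        if len(T)<8: out.append((ct[k],len(T),zt)); continue
        (cx,cy),(w,hh),a=cv2.minAreaRect(T[:,:2].astype(np.float32))
        c=T[:,:2]-T[:,:2].mean(0); ev=np.linalg.eigh(c.T@c)[1][:,1]
        out.append((ct[k].round(0),len(T),round(zt,1),np.round([cx,cy,w,hh],1),round(np.degrees(np.arctan2(ev[1],ev[0]))%180,1)))
    R=cloud(i,d,r); R=R[np.hypot(*(R[:,:2]-c0).T)<160]
    return out,R.mean(0).round(1),plane(i,[np.argwhere(r)[:,::-1].mean(0)],56).round(1)
E
python3 - <<'E'
from h import *
for n,hub in (("scene",(255,226)),("side",(287,260))):
    f=np.load(n+"0.npz"); i=eyes.camera_info(n)
    c=plane(i,[hub],60)[0]; print(n,c.round(1))
    o,R,Rp=nuts(f['p'],f['d'],i,c[:2]); print(*o,R,Rp,sep="\n")
E
```

```text
scene [581.4 -23.1  60. ]
(array([302., 174.]), 244, np.float64(105.5), array([544.4,  62. ,  10.4,  45.3]), np.float64(114.8))
(array([204., 178.]), 258, np.float64(105.5), array([496.7, -62.5,  42.8,  12.5]), np.float64(27.0))
(array([307., 264.]), 308, np.float64(105.5), array([669.1,  13.5,  11.1,  44.8]), np.float64(109.3))
(array([200., 268.]), 318, np.float64(105.8), array([ 621.2, -110.7,   42.8,   12.2]), np.float64(23.1))
[625.3  85.2  56.1]
[[625.4  85.2  56. ]]
side [586.  -24.1  60. ]
(array([255., 212.]), 147, np.float64(105.6), array([544.9,  60.4,  10.4,  44.2]), np.float64(115.5))
(array([339., 227.]), 181, np.float64(105.6), array([669.6,  11.6,  10. ,  43.8]), np.float64(111.5))
(array([226., 275.]), 281, np.float64(105.8), array([496.4, -63.7,  43.8,  11.5]), np.float64(25.5))
(array([323., 296.]), 294, np.float64(105.8), array([ 621.4, -112.5,   43.4,   13. ]), np.float64(20.9))
[625.8  82.5  57.1]
[[626.   83.7  56. ]]
```

Both views agree within about 2 mm, and radii, heights and wing sizes match the given values. The tray centre is at (582.9, -25.2), the red direction is 68.7° and the spokes are at 23.8° and -66.2°. Next I check IK and joint 7 range.

```bash
python3 - <<'E'
from h import *
np.set_printoptions(suppress=True,precision=1)
for nm,p,y0,y1 in (("n1",(669.8,13.1),20.4,-66.2),("n2",(621.2,-112.1),112,23.8)):
    for k in (0,180,-180):
        for z,y in ((180,y0),(94,y0),(94,y1)):
            try: print(nm,k,z,np.array(manip.solve_ik([*p,z],[180,0,y+k]),float))
            except Exception as e: print(nm,k,z,"none",e)
E
```

```text
n1 0 180 [-21.1  39.6  24.6  89.6 -18.9  55.   29.9]
n1 0 94 [-18.8  45.7  21.   91.5 -20.6  46.7  31.1]
n1 0 94 [-28.8  50.   37.4  92.1 -36.9  50.8 -43.5]
n1 180 180 [ -40.9   54.2   62.2   90.8  -51.    67.3 -127. ]
n1 180 94 [ -40.7   62.6   62.    92.8  -60.8   63.9 -121.4]
n1 180 94 [ -3.   43.9  -3.   90.4   2.9  45.8 106.6]
n1 -180 180 [ -40.9   54.2   62.2   90.8  -51.    67.3 -127. ]
n1 -180 94 [ -40.7   62.6   62.    92.8  -60.8   63.9 -121.4]
n1 -180 94 [ -3.   43.9  -3.   90.4   2.9  45.8 106.6]
n2 0 180 [ -0.9  34.3  10.   95.3  -7.2  51.  123.9]
n2 0 94 [  3.9  40.9   3.2  97.1  -3.1  42.2 120.6]
n2 0 94 [ -6.9  42.2  18.8  97.8 -18.5  43.   44.7]
n2 180 180 [-20.8  40.   40.1  96.6 -30.5  54.8 -37.2]
n2 180 94 [-19.4  47.2  38.   98.6 -37.6  47.7 -32. ]
n2 180 94 [ -31.8   60.1   62.    99.3  -60.9   61.2 -104. ]
n2 -180 180 [-20.8  40.   40.1  96.6 -30.5  54.8 -37.2]
n2 -180 94 [-19.4  47.2  38.   98.6 -37.6  47.7 -32. ]
n2 -180 94 [ -31.8   60.1   62.    99.3  -60.9   61.2 -104. ]
```

```bash
cat >> h.py <<'E'
def tighten(p,y0,y1):
    np.set_printoptions(suppress=True,precision=1)
    manip.move_pose([*p,180],[180,0,y0]); manip.servo_line([*p,94])
    print("down",manip.read_tool_pos(),manip.read_ft_force())
    manip.close(20); print("w",manip.read_gripper_width(),manip.read_ft_force(),manip.read_tool_rot(),manip.read_tool_pos())
    q=np.array(manip.read_joints()); d=y1-manip.read_tool_rot()[2]
    q[6]+=d; manip.move_joints(q.tolist()); manip.wait(.3)
    print("turned",d,manip.read_tool_rot(),manip.read_tool_pos(),manip.read_ft_force(),manip.read_torque(),manip.read_gripper_width())
def release(p):
    manip.gripper_open(); manip.servo_line([*p,180]); print("t",manip.read_clock(),manip.read_tool_rot())
E
python3 - <<'E'
from h import *
p=(669.8,13.1); tighten(p,20.4,-66.2); release(p)
P,d,i=shot("side"); cv2.imwrite("pics/side1.png",P[:,:,::-1])
o,R,_=nuts(P,d,i,(583,-25)); print(*o,sep="\n")
P,d,i=shot("scene"); cv2.imwrite("pics/scene1.png",P[:,:,::-1])
o,R,_=nuts(P,d,i,(583,-25)); print(*o,sep="\n")
E
```

```text
down [670.5  13.   94.8] [ 0.1 -0.6  0.2]
w 11.950136635573346 [ 3.2  0.6 -2.9] [180.   -0.1  20.4] [670.4  13.3  94. ]
turned -86.61784850105467 [179.8   0.2 -66.2] [668.1  14.3  94. ] [-6.3  2.6  5.3] [ 0.5  1.4 -0. ] 11.239989148304169
t 7.975 [-180.     0.   -66.2]
(array([378.4, 140.8]), 0, np.float64(254.98734602593268))
(array([255., 212.]), 143, np.float64(105.5), array([545.2,  59.8,   9.7,  43.3]), np.float64(114.7))
(array([339., 227.]), 192, np.float64(105.7), array([669.2,  11.8,  43.3,  10.4]), np.float64(22.3))
(array([226., 275.]), 252, np.float64(105.4), array([496.5, -65.2,  42.8,  10.1]), np.float64(25.0))
(array([323., 296.]), 297, np.float64(105.7), array([ 621.1, -112.1,   43.1,   11.8]), np.float64(20.6))
(array([204., 178.]), 249, np.float64(105.5), array([496.6, -62.5,  43.6,  11.6]), np.float64(26.1))
(array([200., 268.]), 316, np.float64(105.7), array([ 621.6, -110.7,   42.7,   12.4]), np.float64(23.2))
(array([309., 266.]), 253, np.float64(105.5), array([673.6,  15.5,  34.5,  11.2]), np.float64(23.5))
```

View pics/side1.png

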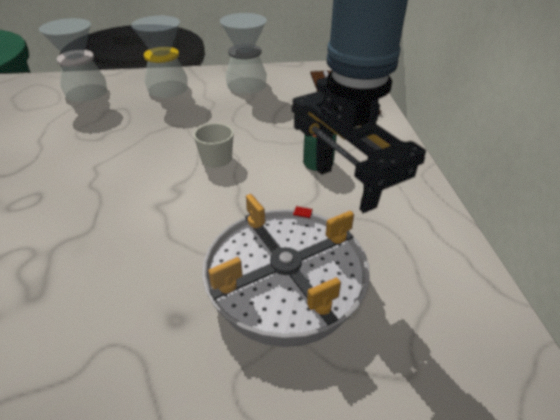

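The first nut at (339,227) now lies along its spoke, measured at 22–23.5° against a target of 23.8°. The others are unchanged. Now the second nut.

```bash
python3 - <<'E'
from h import *
p=(621.2,-112.0); tighten(p,112,23.8); release(p)
manip.move_pose([430,-250,280],[180,0,23.8])
for n in ("side","scene"):
    P,d,i=shot(n); cv2.imwrite(f"pics/{n}2.png",P[:,:,::-1])
    o,R,_=nuts(P,d,i,(583,-25)); print(*o,sep="\n")
print(manip.read_clock())
E
```

```text
down [ 621.8 -112.    94.7] [ 0.5 -0.3  0.9]
w 11.596840629901632 [-3.2  3.8  3.6] [-180.    -0.1  112.1] [ 620.7 -110.5   93.9]
turned -88.2612085834668 [-179.8   -0.    23.9] [ 621.  -109.6   94. ] [ 0.5  4.9 -0.5] [ 1.1 -0.2  0. ] 11.672938897204457
t 15.95 [-179.9    0.1   23.8]
(array([255., 212.]), 142, np.float64(351.4), array([544.8,  60. ,   9.4,  42.6]), np.float64(114.4))
(array([339., 227.]), 192, np.float64(105.5), array([669.2,  12. ,  42.3,  10.1]), np.float64(22.6))
(array([225., 275.]), 253, np.float64(105.5), array([496.3, -64.5,  42.4,  11.2]), np.float64(25.1))
(array([323., 296.]), 274, np.float64(105.8), array([ 621.2, -112.8,   10.2,   44.2]), np.float64(114.2))
(array([302., 174.]), 235, np.float64(105.6), array([544.7,  61.8,  10.4,  44.2]), np.float64(114.4))
(array([204., 178.]), 252, np.float64(105.6), array([496.4, -62.2,  43.4,  12. ]), np.float64(26.3))
(array([307., 264.]), 319, np.float64(105.3), array([669.7,  13.6,  43.6,  11.3]), np.float64(24.2))
(array([201., 268.]), 311, np.float64(105.6), array([ 621.3, -111.2,   10.3,   43.8]), np.float64(114.6))
17.05
```

View pics/scene2.png

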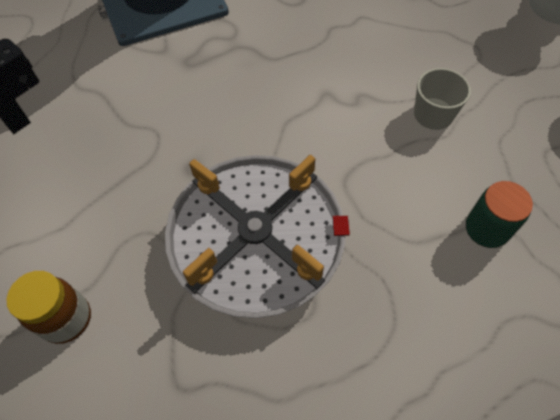

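All four nuts now lie along their spokes: the first at (307,264), the second at (201,268), and the tight pair unchanged. The arm is clear of the tray.

```bash
python3 -c "
from bench import manip
manip.hand_in(); print(manip.read_clock())"
```

```text
the job is handed in; nothing more can be done
the job is handed in; nothing more can be done
```

I tightened the first nut clockwise from the red mark, then the second. Each was pinched with 20 N and turned clockwise to line up with its spoke. I then moved the arm clear and handed the job in after about 17 s on the robot's clock.

| Nut | Wing direction, side / scene camera | Spoke |
|---|---|---|
| First | 22.6° / 24.2° | 23.8° |
| Second | 114.2° / 114.6° | 113.8° |
| Third (already tight) | 25.1° / 26.3° (25.5° / 27.0° at the start) | 23.8° |
| Fourth (already tight) | 114.4° / 114.4° (115.5° / 114.8° at the start) | 113.8° |

- **Tight nuts:** they moved by no more than the cameras' measurement spread, and the arm was not sent near them.
- **Forces:** the wrist force stayed below about 10 N at each point where I read it; I did not record it continuously.
- **Disagreements:** the two cameras differed by up to 1.6° on the same nut. The tool also shifted 1–3 mm sideways while gripping and turning, with no effect seen on the result.

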